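# Latch the sprung clamp slide on its post

## Task

Hook the blue sprung slide of the clamp jig onto the brass cross-pin of its post: press the red plunger so that its hook drops, push the slide along until you feel the hook's shank come gently against the pin, then let the plunger come back up gently (it must not snap up, and the pin must not be shoved or yanked) so that the hook stays caught round the pin and holds the slide there by itself. Leave the other things on the bench where they are.

Things in the scene. Friction and masses are not known exactly. Their poses are not given: they have to be found in the camera images.
- jig: the clamp jig, fixed to the bench: plywood board 300 x 110 x 18 mm lying flat, origin at the centre of its underside. Its x axis is the slide direction and points from the blue carriage towards the post; z is up. The guide rod stands out 50 mm behind the board while the carriage is parked.
- carriage (a joint): travel of the blue carriage along the jig's +x (m): 0 parked, 0.108 the end stop. A damped strut draws it back (2.7 N parked, 4.3 N at the far end, 1 N more when moved at 25 mm/s), so it returns unless held or hooked. Its top is 80 mm above the bench; its nose, 30 mm wide with the underside 64 mm above the bench, carries the plunger.
- knob (a point): centre of the grip of the red plunger knob: upright cylinder 26 mm across, 22 mm tall, standing on a flange 40 mm across and 6 mm thick. This point is 123 mm above the bench with the plunger up, 11 mm above the flange's top face. Pinched with the fingertips set on the flange (best across the slide direction), the knob can be pressed, and carried along takes the carriage with it.
- plunger (a joint): how far the red plunger is pressed down (m): 0 up, 0.018 fully down; spring 3 N to start, 6.6 N fully down. The hook moves with it and clears the pin's underside when pressed over 0.012 (0.015 gives room). With the hook caught round the pin it stays about 0.004 down; with the hook's tip stuck under the pin about 0.011; elsewhere it returns to 0.
- hook_throat (a point): middle of the throat of the steel J-hook below the nose, at the top face of its foot: 10 mm ahead (jig +x) of the plunger axis, 51 mm above the bench with the plunger up. The shank's face is 6 mm behind this point, the upturned tip (7 mm high, 5 mm thick) starts 6 mm ahead: 12 mm of throat for an 8 mm pin. Hook 10 mm wide.
- anchor: the steel anchor on the jig's board, with the post and brass cross-pin it carries: slotted foot 90 x 33 mm; origin on the board's top on the slide's centre line, axes as the jig's. The post stands beside the slide on the jig's -y side, its top 60 mm above the bench. More than 12 N on post or pin, in any direction, is too much.
- slot_mid (a point): where the pin would cross the slide's centre line if the post stood mid-slot. The post is clamped anywhere from 18 mm before to 18 mm beyond this point along the jig's x; this offset is not measured. The pin is 8 mm thick, lies along the jig's y across the slide, its axis 50 mm above the bench; sits in a rubber bush and gives 1 mm for each 4 N along the slide or upward.
- sanding_block: bystander: brown sanding block 64 x 112 x 32 mm, origin at the centre of its underside
- tape_measure: bystander: yellow tape measure 37 x 97 x 66 mm, origin at the centre of its underside
- block_pale: bystander: pale wood block 55 x 78 x 46 mm, origin at the centre of its underside
- wax_tin: bystander: round green tin 72 mm across, 34 mm tall, origin at the centre of its underside

How it is judged:
On the way, in this order (a step that is already met when the one before it is completed fails the run):
1. the plunger is pressed far enough for the hook to pass below the pin (value of joint plunger above 0.0125 m), for 0.1 s.
2. the hook has risen round the pin and bears on it (value of joint plunger between 0.002 and 0.0075 m and value of joint carriage above 0.03 m and contact force between anchor and anything else above 1 N), for 0.2 s.
At the end, for the whole second after the job is handed in: the hook is caught round the pin and bears on it (more than 1 N), so the plunger rests 2 to 7.5 mm down and the carriage stands still, more than 30 mm from its parked place (all of step 2 and velocity of joint carriage between -0.005 and 0.005 m/s); the robot touches nothing.
It fails at once if the anchor, its post or its pin takes more than 12 N (contact force between anchor and anything else above 12 N).
It fails at once if a bystander is moved more than 20 mm (distance of any of sanding_block, tape_measure, block_pale, wax_tin from where it was at the start of the episode above 0.02 m).
It also fails if it takes over 64 s, if anything falls off the work surface, if the arm or the gripper's body presses on something with over 40 N, if the wrist force passes 120 N, or if a joint passes its speed limit or range.

## Robot

A 7-joint arm with a two-finger parallel gripper is mounted at the origin on the work surface; the furniture and walls round the work are solid. World frame = base frame: x ahead of the robot, y to its left, z up, the work surface at z = 0. Lengths are in m, angles in rad, forces in N, time in s.
With the tool pointing down it reaches from about 0.4 to 0.85 m from the base axis. Payload 4.5 kg.
Tool frame: the origin (TCP) lies where the fingers leave the gripper's body, on its centre line; the fingertips stand 64 mm ahead of it and the grasp point (between the pads) lies 45 mm ahead of it; z points along the fingers, y is the line along which they close (so a half turn about z gives the same grasp; the last joint's range is limited). The gripper opens to 88 mm and grips with 3 to 60 N. Pads are 18 mm wide; open, the fingers measure 123 mm over their backs; the gripper's body (75 mm by 187 mm) begins 45 mm behind the grasp point.
Start: joints at [-1.312, 0.689, -0.195, 1.565, 0.157, 0.902, -0.215], TCP at [0.139, 0.609, 0.303] pointing down, gripper open.
Joint ranges: [-3.01, 3.01], [-0.46, 2.08], [-1.47, 1.51], [0.13, 2.56], [-1, 4.14], [0.04, 2.09], [-2.66, 2.66]. Speed limits (rad/s): [2.57, 2.57, 3.14, 3.14, 3.14, 3.14, 3.14].

## Interface

Orientations are given as a unit quaternion [x, y, z, w].
In Python, from plant import r gives the robot as it stands.
- The arm moves only by the tool play_rows, never from a script. Its arguments are lists of equal length, an entry for each row: "translation": the shift along the tool's x, y, z in m, a list of three; "delta_rot": the turn, a rotation vector about the tool's x, y, z in degrees, a list of three; "grip": the opening, from -1 (shut) to 1 (fully open). In form: {"translation": [[x, y, z], ...], "delta_rot": [[rx, ry, rz], ...], "grip": [grip, ...]}. A call has 1 to 20 rows; each row shifts and turns the commanded pose from where the row before left it, along the tool's axes as they then stand; what a row does not reach is not made up. A row lasts 1/8 s, in which the tool goes at most 62.5 mm and 10.7 degrees, less where a joint would pass 70% of its speed; a pose out of reach is approached as far as the arm can. A call with a gripper value outside its range is refused whole. The fingers move at their own pace and stop on an object; "squeeze" is the grip in N (left out, the last holds). Time passes only in rows, so rows that do not move let the fingers close. It gives the time, the measured TCP pose, the force, the opening and the grip force at its end, in the units of the state.
- r.get_state(): the state, without advancing time (a new reading comes with each control period).
- r.snapshot(name): name is "scene" or "top"; returns the picture (480x640x3 uint8, blue, green, red); there is no depth.
- r.get_calibration(name): a dict with "intrinsics" (3x3 intrinsics, pixels), "k1" (the pictures are not rectified: a ray, as slopes to the right and down, at radius r is drawn at 1 + k1 r^2 times it, then the intrinsics apply), "eye" and "rotation" of the camera in the world. Camera axes: x right, y up, looking along -z (the intrinsics and any distortion apply to the point x, -y, -z); pixel columns grow to the right and rows downward; lengths in m; the calibration is good to about 2 mm. A picture is of the moment at which its call begins. get_calibration takes no time and is no camera call.
- r.finish_job(): hands the job in; it is judged then, once.
Trained networks look in the newest picture that a camera, given by its name, has taken for a name from the list of things; names that differ only in an ending like _2 or _b are one class to them, and where a whole thing is asked for, a point or a joint stands for the part that bears it (a point fixed in the world has none). Each returns a list of dicts, best first, with "confidence" (0 to 1); they miss things now and then, are a little off and sometimes report something else, mostly with a low value. They report only what shows in the picture. A call takes as long as a camera call.
- r.look_for(camera, target): "point" ([x, y, z] in m, in world coordinates, good to about 4 mm: the middle of the surface that is visible of it).
- r.silhouettes(camera, target): "pixels" (480x640 bool, what is visible of it).
The state is a dict: "clock": time; "q": joint angles; "qd": joint speeds; "joint_torque": joint torques, N m; "tool_pos": TCP position; "eef_rot": TCP orientation; "contact_force": force on the tool from outside, world axes, zero at the start; "moment": the same for the moment, N m; "opening": opening from 0.0 (shut) to 1.0 (fully open); "finger_force": force on a finger pad.
Only numpy, scipy, OpenCV 4.12 (cv2) and the standard library are available. Lean on these libraries where they do the work, as an engineer would, in place of code of your own. Each camera call takes 0.05 s, during which the arm holds its last target. There are 200 camera calls.

## Working session

There is one attempt and no reset: what is moved stays moved. The work goes in short steps, Python scripts to look and compute and a tool call to move; the robot and the scene stay as the last step left them, time stands still between calls to the robot, and variables do not carry over. Pictures are saved under pics/ and viewed, at most 10 in all, crops included, and the job is handed in when it is done.

Besides the shell and the picture viewer there is one more tool, called after "Request:" by a JSON object that holds its "method" and its "body". play_rows: Moves the arm, as the interface text tells. Its arguments: {"type":"object","properties":{"translation":{"type":"array","items":{"type":"array","items":{"type":"number"}}},"delta_rot":{"type":"array","items":{"type":"array","items":{"type":"number"}}},"grip":{"type":"array","items":{"type":"number"}},"squeeze":{"type":"number"}},"required":["translation","delta_rot","grip"]}

```bash
mkdir -p pics; ls; cat > h.py <<'E'
import numpy as np, cv2
from plant import r
from scipy.spatial.transform import Rotation as R
def cal(n):
    c=r.get_calibration(n); return {k:np.array(v) for k,v in c.items()}
def ray(n,uv):
    c=cal(n);K=c["intrinsics"];d=np.array([(uv[0]-K[0,2])/K[0,0],(uv[1]-K[1,2])/K[1,1]])
    s=d.copy()
    for _ in range(20): s=d/(1+c["k1"]*(s@s))
    v=np.array([s[0],-s[1],-1.]);Rm=c["rotation"]
    if Rm.shape!=(3,3): Rm=R.from_quat(Rm.ravel()).as_matrix()
    v=Rm@v; return c["eye"],v/np.linalg.norm(v)
def onz(n,uv,z):
    e,v=ray(n,uv); return e+v*(z-e[2])/v[2]
def tri(a,b):
    e1,v1=ray(*a);e2,v2=ray(*b)
    t=np.linalg.lstsq(np.c_[v1,-v2],e2-e1,rcond=None)[0]
    p,q=e1+t[0]*v1,e2+t[1]*v2
    return (p+q)/2,np.linalg.norm(p-q)
def proj(n,P):
    c=cal(n);Rm=c["rotation"]; p=Rm.T@(np.array(P)-c["eye"]); s=np.array([p[0],-p[1]])/-p[2]
    s=s*(1+c["k1"]*(s@s));K=c["intrinsics"];return s*[K[0,0],K[1,1]]+[K[0,2],K[1,2]]
E
python3 - <<'E'
from h import *
np.set_printoptions(precision=4,suppress=True)
for n in("scene","top"):
    cv2.imwrite(f"pics/{n}1.png",r.snapshot(n)); print(n,r.get_calibration(n))
    for t in("jig","carriage","knob","hook_throat","anchor","slot_mid","plunger"):
        try: print(t,[(np.round(d["point"],4),round(d["confidence"],2)) for d in r.look_for(n,t)][:3])
        except Exception as e: print(t,e)
    for t in("knob","carriage","plunger","anchor"):
        try:
            for d in r.silhouettes(n,t)[:1]:
                y,x=np.nonzero(d["pixels"]);print("sil",t,x.mean(),y.mean(),x.min(),x.max(),y.min(),y.max(),d["confidence"])
        except Exception as e: print(t,e)
print(r.get_state())
E
```

```text
pics
scene {'intrinsics': array([[579.0749,   0.    , 316.1645],
       [  0.    , 579.0749, 244.3124],
       [  0.    ,   0.    ,   1.    ]]), 'k1': -0.1389697229554239, 'eye': array([-0.0202, -1.2428,  1.1668]), 'rotation': array([ 0.4325, -0.0996, -0.1923,  0.8753])}
jig [(array([ 0.4836, -0.1032,  0.0232]), 0.95), (array([ 0.486 , -0.1077,  0.0784]), 0.6)]
carriage [(array([ 0.485 , -0.1092,  0.0777]), 0.59), (array([ 0.485 , -0.1041,  0.0212]), 0.49)]
knob [(array([ 0.4992, -0.0719,  0.1206]), 0.47)]
hook_throat []
anchor [(array([ 0.5478, -0.0114,  0.0322]), 0.5)]
slot_mid []
plunger [(array([ 0.5003, -0.0701,  0.113 ]), 0.6)]
sil knob 304.6506849315069 263.1027397260274 298 311 256 271 0.73
sil carriage 306.862893081761 285.23018867924526 293 325 256 322 0.65
sil anchor 312.4878048780488 272.0 295 316 265 277 0.62
top {'intrinsics': array([[537.2869,   0.    , 320.7118],
       [  0.    , 537.2869, 233.1246],
       [  0.    ,   0.    ,   1.    ]]), 'k1': 0.035997027126256506, 'eye': array([0.4959, 0.0391, 1.391 ]), 'rotation': array([ 0.0122, -0.0258, -0.7049,  0.7087])}
jig
[... 309 characters left out ...]
 0.68)]
sil knob 351.59 260.595 344 359 253 268 0.6
sil carriage 365.2 265.1417582417582 341 418 253 281 0.88
sil plunger 351.61538461538464 260.78365384615387 344 359 253 268 0.54
{'clock': 1.2, 'q': array([-1.3122,  0.6891, -0.1946,  1.5653,  0.1573,  0.9025, -0.2151]), 'qd': array([-0.0002,  0.0002,  0.0006,  0.0003, -0.0014, -0.0009, -0.0001]), 'joint_torque': array([  0.0005, -52.7511,  -1.267 , -15.375 ,  -0.0519,  -0.0007,
         0.    ]), 'tool_pos': array([0.1393, 0.6093, 0.3027]), 'eef_rot': array([0.1121, 0.9937, 0.    , 0.    ]), 'contact_force': array([-0.3125,  0.2848,  0.4128]), 'moment': array([-0.0468, -0.0169,  0.0426]), 'finger_force': 0.0, 'opening': 0.9950738907882086}
```

```bash
python3 - <<'E'
from h import *
a=cv2.imread("pics/scene1.png");b=cv2.imread("pics/top1.png")
cv2.imwrite("pics/s2.png",cv2.resize(a[195:345,230:430],None,fx=4,fy=4,interpolation=cv2.INTER_CUBIC))
cv2.imwrite("pics/t2.png",cv2.resize(b[185:335,270:470],None,fx=4,fy=4,interpolation=cv2.INTER_CUBIC))
E
```

```text
(no output)
```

View pics/top1.png

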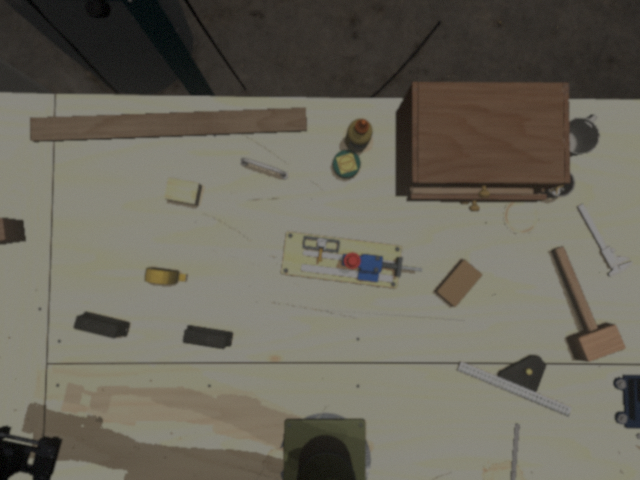

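View pics/t2.png

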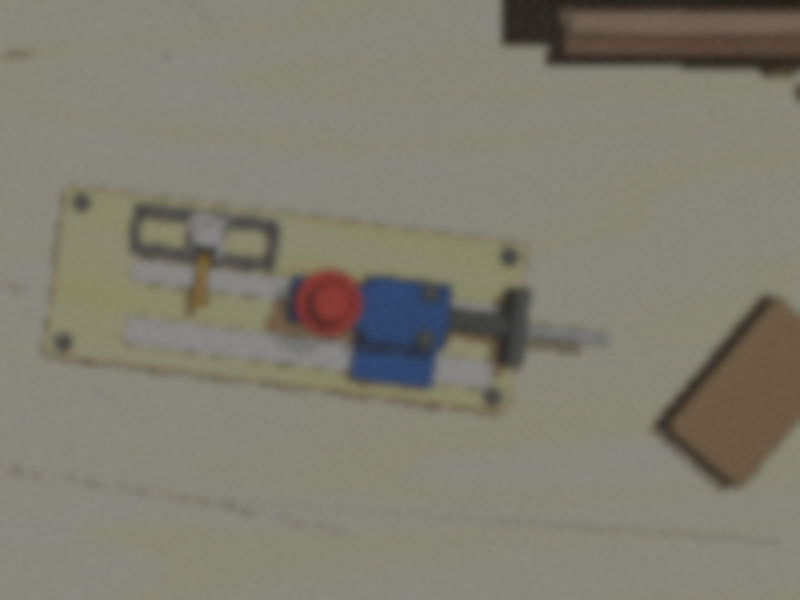

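View pics/s2.png

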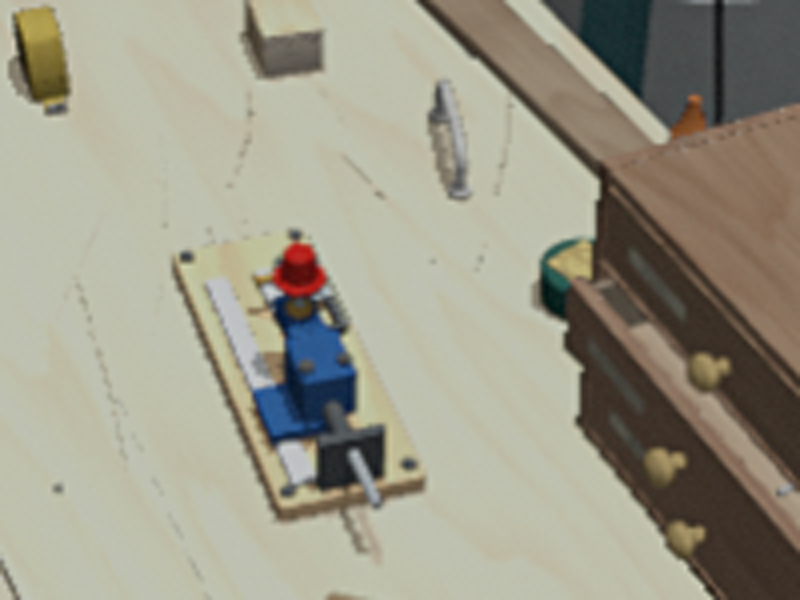

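```bash
python3 - <<'E'
from h import *
np.set_printoptions(precision=4,suppress=True)
T=lambda u,v:("top",(270+u/4,185+v/4)); S=lambda u,v:("scene",(230+u/4,195+v/4))
C=[onz(*T(*c),.018) for c in((65,187),(527,240),(505,412),(45,355))]
print(np.array(C)); print([np.linalg.norm(C[i]-C[(i+1)%4]) for i in range(4)])
# x dir: from carriage(right) to post (left)
d=(C[0]-C[1])+(C[3]-C[2]); yaw=np.arctan2(d[1],d[0]); print("yaw",np.degrees(yaw))
o=np.mean(C,0); ex=np.array([np.cos(yaw),np.sin(yaw)]); ey=np.array([-ex[1],ex[0]])
J=lambda p:np.array([(p-o)[:2]@ex,(p-o)[:2]@ey,p[2]])
print("o",o)
k=tri(T(329,303),S(300,262)); print("knob tri",k,J(k[0]))
k=onz(*T(329,303),.131); print("knob topz",k,J(k))
for n,c in(("top",None),("scene",None)):
    im=cv2.imread(f"pics/{n}1.png"); h=cv2.cvtColor(im,cv2.COLOR_BGR2HSV)
    m=((h[...,0]<8)|(h[...,0]>172))&(h[...,1]>150)&(h[...,2]>60)
    m[:195]=0;m[320:]=0;m[:,:280]=0;m[:,400:]=0
    y,x=np.nonzero(m);print(n,"red",x.mean(),y.mean(),x.min(),x.max(),y.min(),y.max(),len(x))
for nm,c,z in(("pin root",(203,255),.054),("pin end",(193,312),.054),("post",(207,232),.06),("foot a",(137,205),.03),("foot b",(278,222),.03),("foot c",(272,270),.03),("foot d",(132,252),.03),("carr axle",(500,322),.07)):
    p=onz(*T(*c),z);print(nm,p,J(p))
q=r.get_state()
print(R.from_quat(q["eef_rot"]).as_matrix())
E
```

```text
[[ 0.5728  0.1008  0.018 ]
 [ 0.5406 -0.1951  0.018 ]
 [ 0.4309 -0.1806  0.018 ]
 [ 0.4657  0.1126  0.018 ]]
[np.float64(0.29767214023696703), np.float64(0.11069136269294878), np.float64(0.29530869348269634), np.float64(0.10776000533154324)]
yaw 83.50089228011858
o [ 0.5025 -0.0406  0.018 ]
knob tri (array([ 0.5019, -0.061 ,  0.1238]), np.float64(0.0054823561084083585)) [-0.0204 -0.0017  0.1238]
knob topz [ 0.4993 -0.0594  0.131 ] [-0.0191  0.001   0.131 ]
top red 352.86046511627904 259.63953488372096 346 358 254 266 86
scene red 304.32456140350877 262.5175438596491 298 310 256 268 114
pin root [0.529  0.0131 0.054 ] [ 0.0563 -0.0202  0.054 ]
pin end [0.4935 0.0191 0.054 ] [0.0583 0.0157 0.054 ]
post [0.5431 0.0108 0.06  ] [ 0.0556 -0.0345  0.06  ]
foot a [0.561  0.0546 0.03  ] [ 0.1012 -0.0474  0.03  ]
foot b [ 0.5507 -0.0348  0.03  ] [ 0.0112 -0.0473  0.03  ]
foot c [ 0.5203 -0.0311  0.03  ] [ 0.0114 -0.0166  0.03  ]
foot d [0.5312 0.0576 0.03  ] [ 0.1008 -0.0174  0.03  ]
carr axle [ 0.4884 -0.1694  0.07  ] [-0.1296 -0.0006  0.07  ]
[[-0.9748  0.2229  0.    ]
 [ 0.2229  0.9748  0.0001]
 [-0.      0.0001 -1.    ]]
```

The pictures show the jig with its x axis pointing almost along world +y. In the top view the knob is at about (352, 261) and the pin at about (320, 249)–(318, 263). Triangulating the knob gives z of about 0.124, which agrees with the text. The expected travel to contact is about 68 mm. I'll swing over to the jig along an arc.

Request:
{"method": "play_rows", "body": {"translation": [[-0.054,-0.01,0],[-0.054,-0.01,0],[-0.054,-0.01,0],[-0.054,-0.01,0],[-0.054,-0.01,0],[-0.054,-0.01,0],[-0.054,-0.01,0],[-0.054,-0.01,0],[-0.049,-0.01,0],[-0.049,-0.01,0],[-0.049,-0.01,0],[-0.049,-0.01,0],[-0.049,-0.01,0],[-0.049,-0.01,0],[-0.049,-0.01,0],[-0.049,-0.01,0],[0,0,0],[0,0,0]], "delta_rot": [[0,0,5.225],[0,0,5.225],[0,0,5.225],[0,0,5.225],[0,0,5.225],[0,0,5.225],[0,0,5.225],[0,0,5.225],[0,0,5.225],[0,0,5.225],[0,0,5.225],[0,0,5.225],[0,0,5.225],[0,0,5.225],[0,0,5.225],[0,0,5.225],[0,0,0],[0,0,0]], "grip": [1,1,1,1,1,1,1,1,1,1,1,1,1,1,1,1,1,1]}}

```text
clock: 3.45
tool_pos: [0.4982, -0.0653, 0.3028]
eef_rot: [0.746, 0.666, 0.0, -0.0]
contact_force: [0.7, 1.1, 0.3]
opening: 1.002
finger_force: 0.0
```

Request:
{"method": "play_rows", "body": {"translation": [[0.0055,0.0017,0.02],[0,0,0.02],[0,0,0.02],[0,0,0.02],[0,0,0.015],[0,0,0.01],[0,0,0.007],[0,0,0.005],[0,0,0.004],[0,0,0]], "delta_rot": [[0,0,0],[0,0,0],[0,0,0],[0,0,0],[0,0,0],[0,0,0],[0,0,0],[0,0,0],[0,0,0],[0,0,0]], "grip": [1,1,1,1,1,1,1,1,1,1]}}

```text
clock: 4.7
tool_pos: [0.5002, -0.0607, 0.1816]
eef_rot: [0.746, 0.666, -0.0, -0.0]
contact_force: [0.5, 0.1, 0.3]
opening: 0.999
finger_force: 0.0
```

```bash
python3 - <<'E'
from h import *
a=r.snapshot("scene");b=r.snapshot("top")
f=lambda i,y,x:cv2.resize(i[y:y+75,x:x+100],None,fx=4,fy=6,interpolation=cv2.INTER_CUBIC)
cv2.imwrite("pics/c3.png",np.hstack([f(a,225,255),f(b,225,300)]))
print(r.get_state()["tool_pos"],r.get_state()["contact_force"])
E
```

```text
[ 0.50036003 -0.06080123  0.18189069] [-0.81140047 -1.3860772   0.31373362]
```

View pics/c3.png

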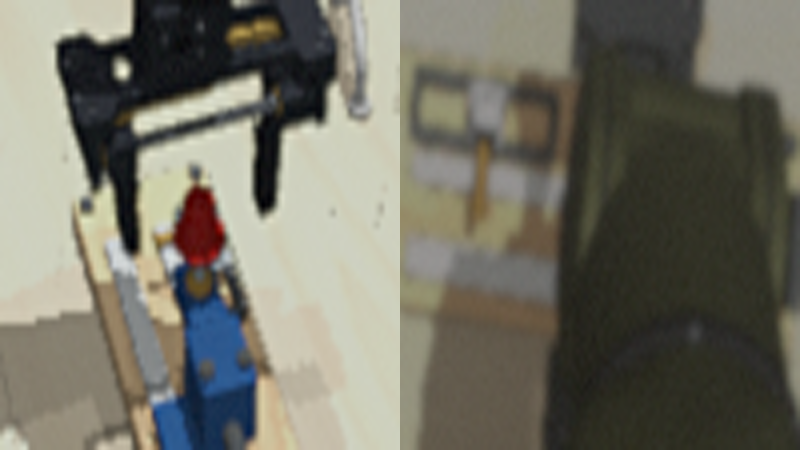

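The fingertips straddle the knob evenly: they are at about (130,245) and (265,205) in the left half of the crop, with the knob at (200,225). Now I'll close gently.

Request:
{"method": "play_rows", "body": {"translation": [[0,0,0],[0,0,0],[0,0,0],[0,0,0],[0,0,0],[0,0,0],[0,0,0],[0,0,0]], "delta_rot": [[0,0,0],[0,0,0],[0,0,0],[0,0,0],[0,0,0],[0,0,0],[0,0,0],[0,0,0]], "grip": [0,-0.2,-0.3,-0.5,-0.7,-0.7,-0.7,-0.7], "squeeze": 6}}

```text
clock: 5.8
tool_pos: [0.5016, -0.0609, 0.1818]
eef_rot: [0.746, 0.666, 0.001, 0.001]
contact_force: [4.6, -0.5, -2.7]
opening: 0.29
finger_force: 6.0
```

Request:
{"method": "play_rows", "body": {"translation": [[0,0.001,0],[0,0,0],[0,0,0.002],[0,0,0.002],[0,0,0.002],[0,0,0.001],[0,0,0]], "delta_rot": [[0,0,0],[0,0,0],[0,0,0],[0,0,0],[0,0,0],[0,0,0],[0,0,0]], "grip": [-0.3,-0.3,-0.3,-0.3,-0.3,-0.3,-0.3]}}

```text
clock: 6.68
tool_pos: [0.501, -0.0608, 0.1747]
eef_rot: [0.746, 0.666, -0.0, -0.0]
contact_force: [-1.6, -0.2, 3.5]
opening: 0.345
finger_force: 1.3
```

Request:
{"method": "play_rows", "body": {"translation": [[0,0,0],[0,0,0],[0,0,0.002],[0,0,0.002],[0,0,0.002],[0,0,0.002],[0,0,0.002],[0,0,0.002],[0,0,0.002],[0,0,0.001],[0,0,0],[0,0,0]], "delta_rot": [[0,0,0],[0,0,0],[0,0,0],[0,0,0],[0,0,0],[0,0,0],[0,0,0],[0,0,0],[0,0,0],[0,0,0],[0,0,0],[0,0,0]], "grip": [-0.7,-0.7,-0.7,-0.7,-0.7,-0.7,-0.7,-0.7,-0.7,-0.7,-0.7,-0.7], "squeeze": 25}}

```text
clock: 8.18
tool_pos: [0.5018, -0.0609, 0.1598]
eef_rot: [0.746, 0.666, 0.0, 0.0]
contact_force: [3.1, -0.7, 5.6]
opening: 0.284
finger_force: 26.2
```

Request:
{"method": "play_rows", "body": {"translation": [[0.002,0,0],[0.004,0,0],[0.004,0,0],[0.004,0,0],[0.004,0,0],[0.004,0,0],[0.004,0,0],[0.004,0,0],[0.004,0,0],[0.004,0,0],[0.004,0,0],[0.004,0,0],[0.004,0,0],[0.003,0,0],[0.001,0,0],[0,0,0],[0,0,0],[0,0,0]], "delta_rot": [[0,0,0],[0,0,0],[0,0,0],[0,0,0],[0,0,0],[0,0,0],[0,0,0],[0,0,0],[0,0,0],[0,0,0],[0,0,0],[0,0,0],[0,0,0],[0,0,0],[0,0,0],[0,0,0],[0,0,0],[0,0,0]], "grip": [-0.7,-0.7,-0.7,-0.7,-0.7,-0.7,-0.7,-0.7,-0.7,-0.7,-0.7,-0.7,-0.7,-0.7,-0.7,-0.7,-0.7,-0.7]}}

```text
clock: 10.42
tool_pos: [0.5081, -0.0089, 0.16]
eef_rot: [0.746, 0.665, 0.0, 0.001]
contact_force: [3.3, -3.9, 6.3]
opening: 0.283
finger_force: 26.5
```

```bash
cat > f.py <<'E'
from h import *
import sys
ex=np.array([.1132,.9936]);S=[];
for _ in range(int(sys.argv[1]) if len(sys.argv)>1 else 1):
    r.snapshot("top"); s=r.get_state();S.append([*s["tool_pos"],*s["contact_force"]])
s=np.mean(S,0);print("t",r.get_state()["clock"],"trav %.4f"%((s[:2]-[.5018,-.0609])@ex),"z %.4f"%s[2],"Fx %.2f"%(s[3:5]@ex),"Fy %.2f"%(s[3:5]@[.9936,-.1132]),"Fz %.2f"%s[5], np.std(S,0)[3:].round(2))
E
python3 f.py 4
```

```text
t 10.625 trav 0.0524 z 0.1599 Fx -2.84 Fy 3.95 Fz 5.69 [0.37 0.54 0.4 ]
```

Request:
{"method": "play_rows", "body": {"translation": [[0.001,0,0],[0.001,0,0],[0.001,0,0],[0.001,0,0],[0.001,0,0],[0.001,0,0],[0.001,0,0],[0.001,0,0],[0.001,0,0],[0.001,0,0],[0,0,0],[0,0,0]], "delta_rot": [[0,0,0],[0,0,0],[0,0,0],[0,0,0],[0,0,0],[0,0,0],[0,0,0],[0,0,0],[0,0,0],[0,0,0],[0,0,0],[0,0,0]], "grip": [-0.7,-0.7,-0.7,-0.7,-0.7,-0.7,-0.7,-0.7,-0.7,-0.7,-0.7,-0.7]}}

```text
clock: 12.12
tool_pos: [0.5092, 0.0009, 0.16]
eef_rot: [0.747, 0.665, 0.0, 0.002]
contact_force: [3.4, -2.9, 6.0]
opening: 0.284
finger_force: 26.5
```

```bash
python3 f.py 4
```

```text
t 12.325 trav 0.0622 z 0.1600 Fx -3.74 Fy 4.38 Fz 5.58 [0.49 0.47 0.44]
```

Request:
{"method": "play_rows", "body": {"translation": [[0.001,0,0],[0.001,0,0],[0.001,0,0],[0,0,0],[0,0,0]], "delta_rot": [[0,0,0],[0,0,0],[0,0,0],[0,0,0],[0,0,0]], "grip": [-0.7,-0.7,-0.7,-0.7,-0.7]}}

```text
clock: 12.95
tool_pos: [0.5096, 0.0038, 0.16]
eef_rot: [0.747, 0.665, 0.0, 0.002]
contact_force: [2.5, -4.6, 4.7]
opening: 0.286
finger_force: 26.5
```

```bash
python3 f.py 6
```

```text
t 13.25 trav 0.0652 z 0.1599 Fx -3.82 Fy 4.31 Fz 5.32 [0.53 0.59 0.31]
```

Request:
{"method": "play_rows", "body": {"translation": [[0.001,0,0],[0.001,0,0],[0,0,0],[0,0,0]], "delta_rot": [[0,0,0],[0,0,0],[0,0,0],[0,0,0]], "grip": [-0.7,-0.7,-0.7,-0.7]}}

```text
clock: 13.75
tool_pos: [0.5098, 0.0058, 0.16]
eef_rot: [0.747, 0.665, 0.0, 0.002]
contact_force: [3.8, -4.2, 5.5]
opening: 0.285
finger_force: 26.5
```

```bash
python3 f.py 6
```

```text
t 14.05 trav 0.0672 z 0.1600 Fx -3.55 Fy 3.70 Fz 5.60 [0.59 0.41 0.49]
```

Request:
{"method": "play_rows", "body": {"translation": [[0.001,0,0],[0.001,0,0],[0,0,0],[0,0,0]], "delta_rot": [[0,0,0],[0,0,0],[0,0,0],[0,0,0]], "grip": [-0.7,-0.7,-0.7,-0.7]}}

```text
clock: 14.55
tool_pos: [0.51, 0.0074, 0.16]
eef_rot: [0.747, 0.665, -0.0, 0.002]
contact_force: [3.5, -5.0, 5.4]
opening: 0.287
finger_force: 26.6
```

```bash
python3 f.py 6
```

```text
t 14.85 trav 0.0688 z 0.1600 Fx -4.52 Fy 4.14 Fz 5.56 [0.29 0.42 0.39]
```

Request:
{"method": "play_rows", "body": {"translation": [[0.001,0,0],[0,0,0],[0,0,0]], "delta_rot": [[0,0,0],[0,0,0],[0,0,0]], "grip": [-0.7,-0.7,-0.7]}}

```text
clock: 15.22
tool_pos: [0.5101, 0.0078, 0.16]
eef_rot: [0.747, 0.665, -0.0, 0.002]
contact_force: [2.9, -6.1, 5.7]
opening: 0.282
finger_force: 26.7
```

```bash
python3 f.py 6
```

```text
t 15.525 trav 0.0692 z 0.1600 Fx -5.83 Fy 4.03 Fz 5.26 [0.55 0.17 0.3 ]
```

Request:
{"method": "play_rows", "body": {"translation": [[-0.001,0,0],[-0.001,0,0],[-0.001,0,0],[-0.0002,0,0],[0,0,0],[0,0,-0.001],[0,0,-0.001],[0,0,-0.001],[0,0,-0.001],[0,0,-0.001],[0,0,-0.001],[0,0,-0.001],[0,0,-0.001],[0,0,-0.001],[0,0,0],[0,0,0]], "delta_rot": [[0,0,0],[0,0,0],[0,0,0],[0,0,0],[0,0,0],[0,0,0],[0,0,0],[0,0,0],[0,0,0],[0,0,0],[0,0,0],[0,0,0],[0,0,0],[0,0,0],[0,0,0],[0,0,0]], "grip": [-0.7,-0.7,-0.7,-0.7,-0.7,-0.7,-0.7,-0.7,-0.7,-0.7,-0.7,-0.7,-0.7,-0.7,-0.7,-0.7]}}

```text
clock: 17.52
tool_pos: [0.5098, 0.0057, 0.1688]
eef_rot: [0.747, 0.665, 0.0, 0.001]
contact_force: [3.8, -4.8, 3.7]
opening: 0.284
finger_force: 26.1
```

```bash
python3 f.py 6
```

```text
t 17.825 trav 0.0671 z 0.1688 Fx -3.28 Fy 4.10 Fz 3.75 [0.54 0.54 0.36]
```

Request:
{"method": "play_rows", "body": {"translation": [[0,0,-0.001],[0,0,-0.001],[0,0,-0.0005],[0,0,0],[0,0,0]], "delta_rot": [[0,0,0],[0,0,0],[0,0,0],[0,0,0],[0,0,0]], "grip": [-0.7,-0.7,-0.7,-0.7,-0.7]}}

```text
clock: 18.45
tool_pos: [0.5098, 0.0057, 0.1713]
eef_rot: [0.747, 0.665, 0.0, 0.001]
contact_force: [4.0, -5.3, 2.6]
opening: 0.291
finger_force: 26.0
```

```bash
python3 f.py 6
```

```text
t 18.75 trav 0.0671 z 0.1712 Fx -3.84 Fy 4.06 Fz 3.43 [0.48 0.38 0.38]
```

Request:
{"method": "play_rows", "body": {"translation": [[0,0,-0.0005],[0,0,-0.0005],[0,0,0],[0,0,0]], "delta_rot": [[0,0,0],[0,0,0],[0,0,0],[0,0,0]], "grip": [-0.7,-0.7,-0.7,-0.7]}}

```text
clock: 19.25
tool_pos: [0.5098, 0.0057, 0.1721]
eef_rot: [0.747, 0.665, -0.0, 0.001]
contact_force: [4.7, -3.0, 1.3]
opening: 0.288
finger_force: 25.6
```

```bash
python3 f.py 6
```

```text
t 19.55 trav 0.0671 z 0.1720 Fx -3.69 Fy 5.12 Fz 1.00 [0.39 0.43 0.34]
```

Fz dropped from 3.4 to 1.0 N, so the foot is now bearing on the pin at the expected height. Next I'll ease the slide back until the tip takes the strut load.

Request:
{"method": "play_rows", "body": {"translation": [[-0.0005,0,0],[-0.0005,0,0],[-0.0005,0,0],[-0.0005,0,0],[-0.0005,0,0],[-0.0005,0,0],[0,0,0],[0,0,0]], "delta_rot": [[0,0,0],[0,0,0],[0,0,0],[0,0,0],[0,0,0],[0,0,0],[0,0,0],[0,0,0]], "grip": [-0.7,-0.7,-0.7,-0.7,-0.7,-0.7,-0.7,-0.7]}}

```text
clock: 20.55
tool_pos: [0.5095, 0.0035, 0.172]
eef_rot: [0.746, 0.666, 0.0, 0.001]
contact_force: [4.7, -2.7, 1.2]
opening: 0.282
finger_force: 25.6
```

```bash
python3 f.py 6
```

```text
t 20.85 trav 0.0648 z 0.1720 Fx -1.92 Fy 4.81 Fz 0.84 [0.48 0.3  0.57]
```

Request:
{"method": "play_rows", "body": {"translation": [[-0.0005,0,0],[-0.0005,0,0],[0,0,0],[0,0,0]], "delta_rot": [[0,0,0],[0,0,0],[0,0,0],[0,0,0]], "grip": [-0.7,-0.7,-0.7,-0.7]}}

```text
clock: 21.35
tool_pos: [0.5094, 0.0025, 0.1721]
eef_rot: [0.746, 0.666, 0.0, 0.001]
contact_force: [4.4, -3.2, 0.8]
opening: 0.285
finger_force: 25.5
```

```bash
python3 f.py 6
```

```text
t 21.65 trav 0.0639 z 0.1720 Fx -2.03 Fy 4.87 Fz 0.73 [0.2  0.39 0.44]
```

Request:
{"method": "play_rows", "body": {"translation": [[-0.0005,0,0],[-0.0005,0,0],[0,0,0],[0,0,0]], "delta_rot": [[0,0,0],[0,0,0],[0,0,0],[0,0,0]], "grip": [-0.7,-0.7,-0.7,-0.7]}}

```text
clock: 22.15
tool_pos: [0.5093, 0.0021, 0.1721]
eef_rot: [0.746, 0.666, 0.001, 0.001]
contact_force: [4.7, -1.9, 0.8]
opening: 0.288
finger_force: 25.5
```

```bash
python3 f.py 6
```

```text
t 22.45 trav 0.0634 z 0.1721 Fx -1.16 Fy 4.91 Fz 0.28 [0.36 0.36 0.49]
```

Tip contact is showing: it moved only 0.5 mm of the 1 mm commanded, and the load is dropping.

Request:
{"method": "play_rows", "body": {"translation": [[-0.0005,0,0],[-0.0005,0,0],[0,0,-0.0002],[0,0,0],[0,0,0]], "delta_rot": [[0,0,0],[0,0,0],[0,0,0],[0,0,0],[0,0,0]], "grip": [-0.7,-0.7,-0.7,-0.7,-0.7]}}

```text
clock: 23.08
tool_pos: [0.5093, 0.0017, 0.1723]
eef_rot: [0.746, 0.666, 0.001, 0.001]
contact_force: [5.9, -0.8, 0.3]
opening: 0.286
finger_force: 25.4
```

```bash
python3 f.py 6
```

```text
t 23.375 trav 0.0630 z 0.1723 Fx -0.25 Fy 5.10 Fz 0.04 [0.49 0.35 0.4 ]
```

Request:
{"method": "play_rows", "body": {"translation": [[0,0.0007,0],[0,0.0007,0],[0,0,0],[0,0,0],[0,0,0],[0,0,0],[0,0,0]], "delta_rot": [[0,0,0],[0,0,0],[0,0,0],[0,0,0],[0,0,0],[0,0,0],[0,0,0]], "grip": [-0.7,-0.7,-0.7,-0.3,-0.2,0,0.2], "squeeze": 4}}

```text
clock: 24.25
tool_pos: [0.5095, 0.0014, 0.1723]
eef_rot: [0.746, 0.666, -0.0, -0.0]
contact_force: [-0.1, -0.5, 0.2]
opening: 0.583
finger_force: 0.0
```

Request:
{"method": "play_rows", "body": {"translation": [[0,0,0],[0,0,-0.005],[0,0,-0.01],[0,0,-0.02],[0,0,-0.03],[0,0,-0.04],[0,-0.03,-0.02],[0,-0.05,0],[0,-0.05,0],[0,0,0],[0,0,0]], "delta_rot": [[0,0,0],[0,0,0],[0,0,0],[0,0,0],[0,0,0],[0,0,0],[0,0,0],[0,0,0],[0,0,0],[0,0,0],[0,0,0]], "grip": [0.2,0.2,0.2,0.2,0.2,0.2,0.2,0.2,0.2,0.2,0.2]}}

```text
clock: 25.62
tool_pos: [0.3817, 0.0162, 0.2981]
eef_rot: [0.746, 0.666, 0.001, 0.001]
contact_force: [0.5, 0.4, 0.7]
opening: 0.601
finger_force: 0.0
```

```bash
python3 - <<'E'
from h import *
a=r.snapshot("scene");b=r.snapshot("top")
f=lambda i,y,x:cv2.resize(i[y:y+75,x:x+100],None,fx=4,fy=6,interpolation=cv2.INTER_CUBIC)
cv2.imwrite("pics/c4.png",np.hstack([f(a,225,255),f(b,225,300)]))
s=r.get_state();print(s["clock"],s["tool_pos"],s["contact_force"])
E
```

```text
25.725 [0.3822096  0.01610691 0.29777005] [ 0.44331554  0.14789696 -0.02479547]
```

View pics/c4.png

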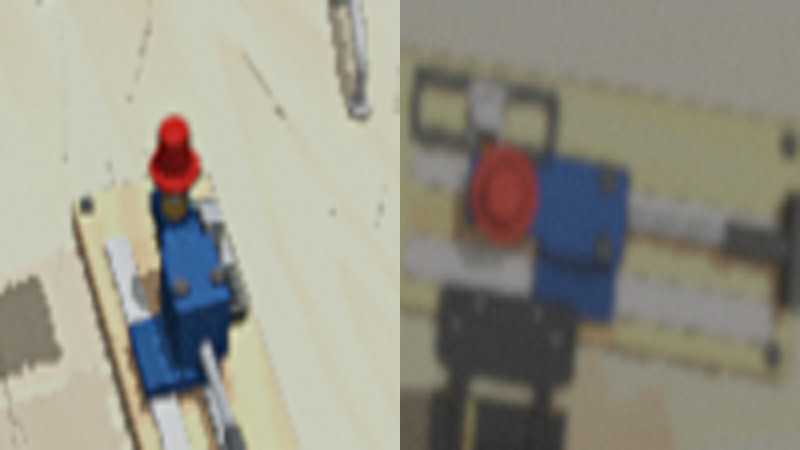

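The carriage is holding forward by itself with the gripper clear. In the top half of the crop the knob is at (504,195), over the pin. I'm handing it in.

```bash
python3 -c "
from plant import r
print(r.finish_job())"
```

```text
the job is handed in; nothing more can be done
None
```

The hook is caught round the pin and holds the slide about 63 mm forward on its own; the gripper is clear and the job is handed in at about 26 s, with no verdict returned.

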